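Uncap the guarded water filter, thread hand unknown

ROBOT

A 6-joint arm with a two-finger parallel gripper is mounted at the origin on the work surface. World frame = base frame: x ahead of the robot, y to its left, z up, the work surface at z = 0. Lengths are in m, angles in rad, forces in N, time in s.
With the tool pointing down it reaches from about 0.425 to 0.95 m from the base axis. Payload 14.7 kg.
Tool frame: the origin (TCP) lies on the centre line of the jaws, within the pads' length; the fingertips stand 25 mm ahead of it and the grasp point (between the pads) lies 6 mm ahead of it (ctrl.tip_extent is the distance from the TCP to the fingertips, in m); x points along the fingers, y is the direction in which the jaws open and shut, and the axes are right-handed (so a half turn about x gives the same grasp; the last joint's range is limited). The gripper opens to 85 mm and grips with 20 to 120 N. Pads are 22 mm wide; open, the fingers measure 114 mm over their backs; the gripper's body (76 mm by 85 mm) begins 54 mm behind the grasp point. The pads swing forward as they close: fully open they stand 13 mm farther back than shut.
Start: joints at [-1.177, 0.48, 1.596, -0, 1.065, -0.047], TCP at [0.277, -0.588, 0.256] pointing down, gripper open.
Joint ranges: [-2.75, 2.75], [-0.82, 2.05], [0.23, 2.67], [-1.56, 4.7], [0.09, 2.69], [-2.92, 2.92]. Speed limits (rad/s): [1.89, 1.89, 2.39, 3.01, 3.01, 3.01].

INTERFACE

Orientations are given as a rotation vector (axis times angle).
In Python, from rig import ctrl, imaging gives the robot as it stands.
- The arm moves only by the tool send_rows, never from a script. Its argument "series" is a list of rows, each a list of 6 numbers: the shift along the tool's x, y, z each as a share of 0.075 m, from -1 to 1, then the turn, a rotation vector about the tool's x, y, z each as a share of 90 degrees, from -1 to 1. A call has 1 to 8 rows; each row shifts and turns the commanded pose from where the row before left it, along the tool's axes as they then stand; what a row does not reach is not made up. A row lasts 1/12 s, in which the tool goes at most 41.7 mm and 7.16 degrees, less where a joint would pass 70% of its speed; a pose out of reach is approached as far as the arm can. A call with a number of a shift or a turn outside -1 to 1 is refused whole. A call with a gripper value outside its range is refused whole. "claw" is the opening, from -1 (shut) to 1 (fully open), so that 0 is half open, set as the call begins (left out, the last holds). The fingers move at their own pace and stop on an object; "force" is the grip in N (left out, the last holds). Time passes only in rows, so rows that do not move let the fingers close. It gives the time, the measured TCP pose, the force and the opening at its end, in the units of the state.
- ctrl.observe(): the state, without advancing time (a new reading comes with each control period).
- imaging.capture(name): name is "scene" or "top"; returns the picture (420x560x3 uint8, red, green, blue); there is no depth.
- imaging.calibration(name): a dict with "vfov" (degrees; the focal length in pixels is half the picture's height over the tangent of half this angle, whatever the lens; pixels are square), "cx", "cy" (the principal point, pixels), "pose" (4x4, takes a point from camera to world coordinates). Camera axes: x right, y up, looking along -z (the intrinsics and any distortion apply to the point x, -y, -z); pixel columns grow to the right and rows downward; lengths in m; the calibration is good to about 2 mm. A picture is of the moment at which its call begins. calibration takes no time and is no camera call.
- ctrl.close_job(): hands the job in, once; it reports no verdict.
The state is a dict: "clock": time; "joint_pos": joint angles; "qvel": joint speeds; "effort": joint torques, N m; "position": TCP position; "tool_rot": TCP orientation; "contact_force": force on the tool from outside, world axes, zero at the start; "ft_torque": the same for the moment, N m; "width": finger opening in m.
Only numpy, scipy, OpenCV 4.12 (cv2) and the standard library are available. Lean on these libraries where they do the work, as an engineer would, in place of code of your own. Each camera call takes 0.05 s, during which the arm holds its last target.

TASK

Lift the hinged cover of the countertop water filter by its bar handle, swing it fully over and lower it gently onto its open stop, so that it stays open. Then loosen the winged filter cap underneath: it may be right-hand or left-hand threaded, so try it both ways and find which way it unscrews. Finish while still holding the cap in the gripper, upright and lifted well clear (some 5 to 10 cm), straight above its neck; do not put it down or let go, and leave the pressure cooker, tray, bowl and spoon where they are.

Things in the scene. Friction and masses are not known exactly. Their poses are not given: they have to be found in the camera images.
- unit: Countertop water filter, fixed: white base 190 x 165 mm (its x -65 to +125, y -82 to +82), deck 45 mm above the table. Origin on the table under the well; its y points to the hinge side, away from the bar handle; x away from the robot at yaw 0. On the deck's +x end a closed white pod 60 x 120 mm, centred at x = 92 mm, top 71 mm above the table.
- cover (a joint): Angle (rad) of the grey plastic hood over the cap: 0 shut, 1.9 on its open stop. Hood 110 (x) x 135 (y) x 66 mm high, 0.25 kg, open below; hinge along the unit's +y edge, parallel to its x, so the -y side rises and swings over to +y. Gravity shuts it below about 1 rad and drops it onto the stop beyond that, lightly damped. On the stop it stays unheld.
- cover_hinge (a point): Point on the cover's hinge line, straight across from the middle of the bar handle (unit frame: 0, +80, 46 mm).
- cover_bar (a point): Middle of the cover's bail handle: round steel bar 10 mm thick, 72 mm long, parallel to the unit's x axis. Shut, it is 91 mm above the table with nothing under it, 175 mm horizontally from the hinge line (on the -y side) and 45 mm above it; the gap between bar and hood wall is 35 mm. It moves rigidly with the cover.
- neck (a point): Top centre of the fixed neck, axis of the cap; cap_wing is 26 mm above it when seated. Quarter-turn thread, hand unknown (right-hand loosens counter-clockwise from above): from the wing along unit y, the wrong way stops hard at about 0.4 rad, the right way at about 1.1; from 0.8 to 1.1 the cap is free to lift straight off. It does not rise as it turns. Unit frame 0, -5, 65 mm.
- cap_wing (a point): Grip point of the loose filter cap (about 0.12 kg): grey skirted disc 68 mm across, 24 mm high, with an upright wing on top, 16 mm thick (cap x), 50 mm long (cap y), 32 mm high. The point is inside the wing on the cap's axis, 20 mm above the disc's top, 12 mm below the wing's top. z up. At the start the wing lies along the unit's y within 0.15 rad.
- cooker: Bystander: tall aluminium pressure cooker, 216 mm across, 248 mm high with its valve, handle to its +y. Origin under its centre.
- tray: Bystander: red compartment lunch tray 200 x 270 x 25 mm. Origin under its centre.
- bowl: Bystander: glass bowl, 150 mm across, 70 mm high. Origin under its centre.
- spoon: Bystander: steel serving spoon 240 mm long, lying on the table.

How it is judged:
By the outcome, as a careful person would: the job done as asked, in the order asked, and still so for the second after the job is handed in, while the arm keeps its last pose, push and grip.
It also fails if it takes over 58 s, if anything falls off the work surface, if the arm or the gripper's body presses on something with over 40 N, if the wrist force passes 120 N, or if a joint passes its speed limit or range.

## Working session

There is one attempt and no reset: what is moved stays moved. The work goes in short steps, Python scripts to look and compute and a tool call to move; the robot and the scene stay as the last step left them, time stands still between calls to the robot, and variables do not carry over. Pictures are saved under pics/ and viewed, and the job is handed in when it is done.

Besides the shell and the picture viewer there is one more tool, called after "Emit:" as name(argument=value, ...), one argument or row to a line, values as JSON. send_rows: Moves the arm, as the interface text tells. Shift numbers are shares of 0.075 m and turn numbers shares of 90 degrees, none past 1 either way. Its arguments: {"type":"object","properties":{"series":{"type":"array"},"claw":{"type":"number"},"force":{"type":"number"}},"required":["series"]}

```bash
ls; mkdir -p pics; python3 - <<'E'
from rig import ctrl, imaging
import cv2
print(ctrl.observe(), ctrl.tip_extent)
for n in("scene","top"):
    c=imaging.calibration(n);print(n,c)
    cv2.imwrite(f"pics/{n}0.png",imaging.capture(n)[:,:,::-1])
E
```

```text
pics
{'clock': 0.0, 'joint_pos': array([-1.17655180e+00,  4.80840443e-01,  1.59686799e+00, -1.71875895e-05,
        1.06509911e+00, -4.65720393e-02]), 'qvel': array([ 0.00012147, -0.00145292,  0.00101041,  0.00071297,  0.00064499,
       -0.00063616]), 'effort': array([-6.75038045e-04, -9.50644755e+01, -4.30193424e+01,  9.38198332e-05,
        1.21277975e-02,  1.89607800e-05]), 'position': array([ 0.27722513, -0.58749606,  0.25566898]), 'tool_rot': array([ 1.97750473,  0.44432599, -1.97796062]), 'contact_force': array([-0.51289571, -0.14924966, -0.56201918]), 'ft_torque': array([-0.02600617, -0.01086131, -0.01715874]), 'width': 0.08520008117731313} 0.025
scene {'vfov': 50.18488777543785, 'cx': 274.42665435155817, 'cy': 209.25688940441051, 'pose': array([[ 0.82410124, -0.47226542,  0.31276593,  0.92847492],
       [ 0.56628781,  0.67399301, -0.47439598, -0.6428747 ],
       [ 0.01323877,  0.56806584,  0.82287662,  1.23010307],
       [ 0.        ,  0.        ,  0.        ,  1.        ]])}
top {'vfov': 48.153717068231785, 'cx': 280.563774565746, 'cy': 207.64165535375926, 'pose': array([[ 0.02780907,  0.99178087, -0.12488943,  0.31237933],
       [-0.99960671,  0.02713902, -0.00706361, -0.00368632],
       [-0.00361618,  0.12503675,  0.99214552,  1.60779149],
       [ 0.        ,  0.        ,  0.        ,  1.        ]])}
```

View pics/scene0.png

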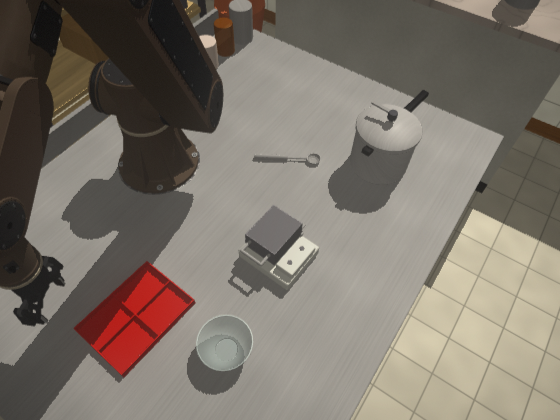

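View pics/top0.png

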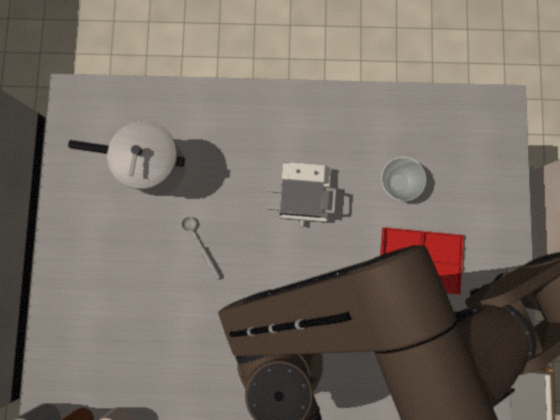

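The top picture shows the unit near (305,195), with the bar handle at about (332,200) on the -y side, the bowl at (405,180) and the tray at (423,260). I'll zoom in on both views.

```bash
python3 - <<'E'
import cv2
a=cv2.imread("pics/top0.png")[150:240,255:365]; cv2.imwrite("pics/top0z.png",cv2.resize(a,None,fx=7,fy=6.5,interpolation=cv2.INTER_CUBIC) if 0 else cv2.resize(a,None,fx=6,fy=6,interpolation=cv2.INTER_CUBIC))
a=cv2.imread("pics/scene0.png")[200:300,225:335]; cv2.imwrite("pics/scene0z.png",cv2.resize(a,None,fx=6,fy=6,interpolation=cv2.INTER_CUBIC))
E
```

```text
(no output)
```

View pics/top0z.png

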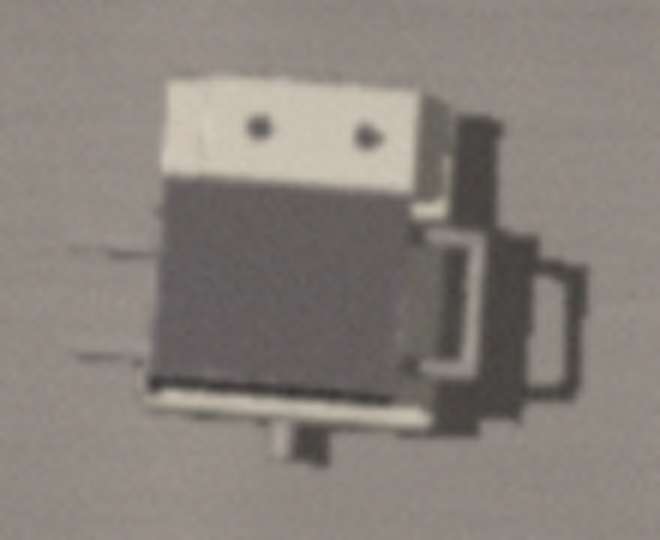

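View pics/scene0z.png

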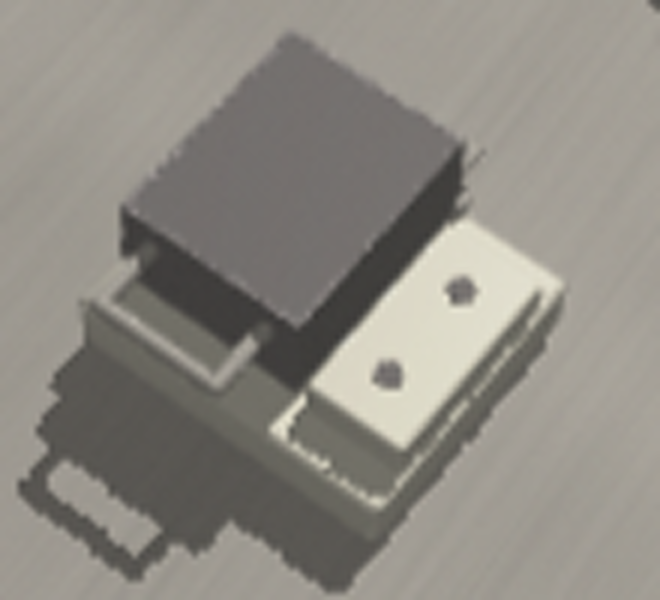

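```bash
cat > h.py <<'E'
import numpy as np, cv2
from rig import ctrl, imaging
from scipy.spatial.transform import Rotation as R
def ray(n,u,v):
    c=imaging.calibration(n);f=210/np.tan(np.radians(c["vfov"]/2));P=c["pose"]
    d=P[:3,:3]@np.array([(u-c["cx"])/f,-(v-c["cy"])/f,-1]);return P[:3,3],d
def plane(n,u,v,z):
    o,d=ray(n,u,v);return o+d*(z-o[2])/d[2]
def proj(n,p):
    c=imaging.calibration(n);f=210/np.tan(np.radians(c["vfov"]/2));P=c["pose"]
    q=P[:3,:3].T@(np.asarray(p)-P[:3,3]);return np.array([c["cx"]+f*q[0]/-q[2],c["cy"]-f*q[1]/-q[2]])
def tri(a,b):
    A=[];B=[]
    for n,p in(("top",a),("scene",b)):
        o,d=ray(n,*p);d=d/np.linalg.norm(d);M=np.eye(3)-np.outer(d,d);A.append(M);B.append(M@o)
    return np.linalg.solve(sum(A),sum(B))
def z2p(p,off,s=6): return ((np.array(p)+.5)/s-.5)+off
E
python3 - <<'E'
from h import *
from scipy.optimize import least_squares
T=lambda *p:z2p(p,(255,150)); S=lambda *p:z2p(p,(225,200))
print("bar far",tri(T(474,238),S(217,382)),"near",tri(T(467,370),S(88,303)))
H=[((55,80),(168,180),(465,148)),((55,-55),(412,192),(298,325)),((-55,80),(150,378),(290,35)),((-55,-55),(395,398),(122,210))]
for u,t,s in H: print(u,tri(T(*t),S(*s)))
obs=[]
for u,t,s in H:
    obs+=[(u,111,"top",T(*t)),(u,111,"scene",S(*s))]
for u,t,s in [((36,-95),(474,238),(217,382)),((-36,-95),(467,370),(88,303))]: obs+=[(u,91,"top",T(*t)),(u,91,"scene",S(*s))]
def w(x,u,z): 
    c,s=np.cos(x[2]),np.sin(x[2]);a,b=np.array(u)/1000
    return [x[0]+c*a-s*b,x[1]+s*a+c*b,z/1000]
def f(x): return np.concatenate([proj(n,w(x,u,z))-p for u,z,n,p in obs])
r=least_squares(f,[.6,-.08,0]);print(r.x,np.round(r.fun.reshape(-1,2),1).tolist())
for nm,u,z in[("bar",(0,-95),91),("hinge",(0,80),46),("neck",(0,-5),65)]:print(nm,np.round(w(r.x,u,z),4))
E
```

```text
bar far [ 0.56911477 -0.16365953  0.0920543 ] near [ 0.49487406 -0.16259475  0.09182385]
(55, 80) [0.59650123 0.00544273 0.10520853]
(55, -55) [ 0.58977008 -0.12729083  0.11494047]
(-55, 80) [0.48750907 0.01168596 0.10682791]
(-55, -55) [ 0.47980233 -0.12021088  0.10587171]
[ 0.53779425 -0.06968786 -0.0551848 ] [[-1.2, -1.5], [-0.7, -1.2], [-0.3, -0.1], [-0.6, 0.8], [-1.1, -0.8], [-0.7, -1.0], [0.1, -0.7], [-1.1, -0.5], [0.7, 0.0], [-1.1, 0.8], [0.3, -0.1], [1.0, 0.4]]
bar [ 0.5326 -0.1645  0.091 ]
hinge [0.5422 0.0102 0.046 ]
neck [ 0.5375 -0.0747  0.065 ]
```

```bash
cat >> h.py <<'E'
UX,UY,YAW=.5378,-.0697,-.055
def U(x,y,z):
    c,s=np.cos(YAW),np.sin(YAW);return np.array([UX+c*x-s*y,UY+s*x+c*y,z])
def Rtool(xdir,ydir):
    x=np.array(xdir,float);x/=np.linalg.norm(x);y=np.array(ydir,float);y-=x*(x@y);y/=np.linalg.norm(y)
    return np.column_stack([x,y,np.cross(x,y)])
def cur():
    s=ctrl.observe();return s,np.array(s["position"]),R.from_rotvec(s["tool_rot"]).as_matrix()
def delta(p,Rt):
    s,p0,R0=cur();d=R0.T@(np.array(p)-p0);rv=R.from_matrix(R0.T@Rt).as_rotvec()
    print("clock",round(s["clock"],2),"pos",np.round(p0,4),"shift mm",np.round(d*1000,1),"shares",np.round(d/.075,3),"turn deg",np.round(np.degrees(rv),1),"shares",np.round(rv/(np.pi/2),3))
E
python3 - <<'E'
from h import *
s,p,Rm=cur();print(np.round(Rm,3))
uy=U(0,1,0)-U(0,0,0)
for sg in(1,-1):
    Rt=Rtool([0,0,-1],sg*uy);delta(U(0,-95e-3,.20),Rt)
print(plane("top",405,180,.05),plane("top",*z2p((474,238),(255,150)),.091))
E
```

```text
[[-0.     0.427 -0.904]
 [ 0.001 -0.904 -0.427]
 [-1.    -0.001 -0.   ]]
clock 0.1 pos [ 0.2772 -0.5876  0.2557] shift mm [  56.1 -273.5 -411.4] shares [ 0.747 -3.647 -5.486] turn deg [-1.516e+02 -1.000e-01  0.000e+00] shares [-1.684e+00 -1.000e-03  0.000e+00]
clock 0.1 pos [ 0.2772 -0.5876  0.2557] shift mm [  56.1 -273.5 -411.4] shares [ 0.747 -3.647 -5.486] turn deg [28.4  0.   0.1] shares [0.316 0.    0.001]
[ 0.61356314 -0.40826353  0.05      ] [ 0.56860059 -0.16439363  0.091     ]
```

Emit:
send_rows(
  series=[
    [0, -0.228, -0.343, 0, 0, 0],
    [0, -0.228, -0.343, 0, 0, 0],
    [0, -0.228, -0.343, 0, 0, 0],
    [0, -0.228, -0.343, 0, 0, 0],
    [0, -0.228, -0.343, 0, 0, 0],
    [0, -0.228, -0.343, 0, 0, 0],
    [0, -0.228, -0.343, 0, 0, 0],
    [0, -0.228, -0.343, 0, 0, 0],
  ],
  claw=-0.25,
  force=25,
)

```text
clock: 0.77
position: [0.4055, -0.3748, 0.2561]
tool_rot: [1.977, 0.443, -1.978]
contact_force: [-0.1, -0.7, 0.4]
width: 0.0322
```

Emit:
send_rows(
  series=[
    [0, -0.228, -0.343, 0, 0, 0],
    [0, -0.228, -0.343, 0, 0, 0],
    [0, -0.228, -0.343, 0, 0, 0],
    [0, -0.228, -0.343, 0, 0, 0],
    [0, -0.228, -0.343, 0, 0, 0],
    [0, -0.228, -0.343, 0, 0, 0],
    [0, -0.228, -0.343, 0, 0, 0],
    [0, -0.228, -0.343, 0, 0, 0],
  ],
)

```text
clock: 1.43
position: [0.5333, -0.1632, 0.2561]
tool_rot: [1.977, 0.443, -1.978]
contact_force: [1.0, -0.1, -0.1]
width: 0.0321
```

Emit:
send_rows(
  series=[
    [0, 0, 0, 0.079, 0, 0],
    [0, 0, 0, 0.079, 0, 0],
    [0, 0, 0, 0.079, 0, 0],
    [0, 0, 0, 0.079, 0, 0],
    [0, 0, 0, 0, 0, 0],
    [0, 0, 0, 0, 0, 0],
  ],
)

```text
clock: 1.93
position: [0.5327, -0.1647, 0.2561]
tool_rot: [-2.195, 0.056, 2.196]
contact_force: [-0.1, -0.4, 0.2]
width: 0.0321
```

```bash
python3 - <<'E'
from h import *
uy=U(0,1,0)-U(0,0,0)
delta(U(0,-95e-3,.097),Rtool([0,0,-1],-uy))
s=ctrl.observe();print(s["width"],s["contact_force"],s["joint_pos"])
for n in("scene","top"): cv2.imwrite(f"pics/{n}1.png",imaging.capture(n)[:,:,::-1])
a=cv2.imread("pics/top1.png")[100:260,200:400]; b=cv2.imread("pics/scene1.png")[140:300,180:380]
cv2.imwrite("pics/z1.png",cv2.resize(np.hstack([a,b]),None,fx=2,fy=2,interpolation=cv2.INTER_CUBIC))
E
```

```text
clock 1.93 pos [ 0.5327 -0.1647  0.2561] shift mm [ 1.591e+02 -1.000e-01  1.000e-01] shares [ 2.121e+00 -2.000e-03  1.000e-03] turn deg [0.2 0.  0. ] shares [0.002 0.    0.   ]
0.032120588428435 [-0.14543645 -0.41596497  0.1982704 ] [-3.54251830e-01  3.51963403e-01  1.81040813e+00  2.98471262e-05
  9.79641646e-01  1.26804726e+00]
```

View pics/z1.png

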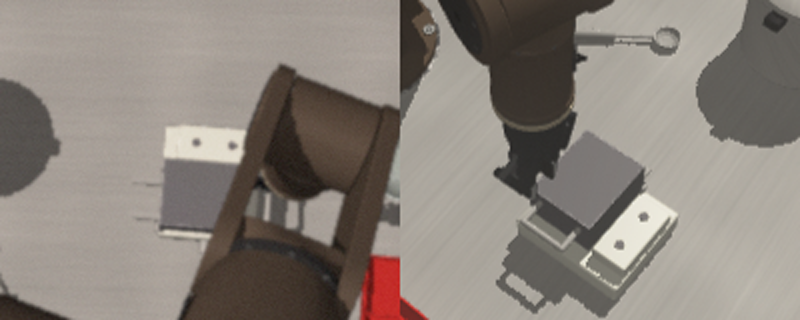

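The gripper is above the bar: in the scene crop the fingers are at (515,180) and the bar at (555,235). I'll descend most of the way and look again.

Emit:
send_rows(
  series=[
    [0.4, 0, 0, 0, 0, 0],
    [0.4, 0, 0, 0, 0, 0],
    [0.4, 0, 0, 0, 0, 0],
    [0.3, 0, 0, 0, 0, 0],
    [0, 0, 0, 0, 0, 0],
    [0, 0, 0, 0, 0, 0],
  ],
)

```text
clock: 2.53
position: [0.5323, -0.1647, 0.1433]
tool_rot: [-2.191, 0.058, 2.196]
contact_force: [0.3, 1.0, 0.5]
width: 0.0316
```

```bash
python3 - <<'E'
from h import *
uy=U(0,1,0)-U(0,0,0)
delta(U(0,-95e-3,.097),Rtool([0,0,-1],-uy))
cv2.imwrite(f"pics/scene2.png",imaging.capture("scene")[:,:,::-1])
b=cv2.imread("pics/scene2.png")[200:300,210:330]
cv2.imwrite("pics/z2.png",cv2.resize(b,None,fx=6,fy=6,interpolation=cv2.INTER_CUBIC))
E
```

```text
clock 2.53 pos [ 0.5323 -0.1647  0.1433] shift mm [46.3 -0.1 -0.4] shares [ 0.618 -0.001 -0.005] turn deg [0.1 0.1 0. ] shares [0.001 0.001 0.   ]
```

View pics/z2.png

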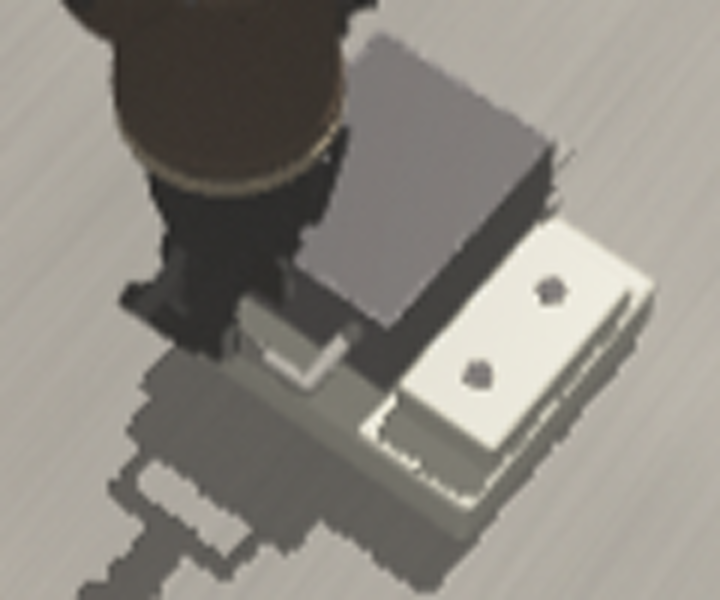

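The fingers straddle the bar (visible corner at (305,385)), so I'll keep going down.

Emit:
send_rows(
  series=[
    [0.2, 0, 0, 0, 0, 0],
    [0.2, 0, 0, 0, 0, 0],
    [0.1, 0, 0, 0, 0, 0],
    [0, 0, 0, 0, 0, 0],
  ],
)

```text
clock: 2.92
position: [0.5329, -0.1648, 0.1064]
tool_rot: [-2.193, 0.06, 2.194]
contact_force: [-0.8, 0.4, 0.2]
width: 0.0321
```

Emit:
send_rows(
  series=[
    [0.06, 0, 0, 0, 0, 0],
    [0.06, 0, 0, 0, 0, 0],
    [0, 0, 0, 0, 0, 0],
  ],
)

```text
clock: 3.17
position: [0.533, -0.1648, 0.0974]
tool_rot: [-2.194, 0.061, 2.193]
contact_force: [-0.5, 0.2, -0.0]
width: 0.032
```

Emit:
send_rows(
  series=[
    [0, 0, 0, 0, 0, 0],
    [0, 0, 0, 0, 0, 0],
    [0, 0, 0, 0, 0, 0],
    [0, 0, 0, 0, 0, 0],
    [0, 0, 0, 0, 0, 0],
    [0, 0, 0, 0, 0, 0],
  ],
  claw=-1,
  force=25,
)

```text
clock: 3.67
position: [0.533, -0.1633, 0.0976]
tool_rot: [-2.192, 0.06, 2.192]
contact_force: [3.7, 18.8, 4.5]
width: 0.0088
```

Emit:
send_rows(
  series=[
    [0, -0.025, 0, 0, 0, 0],
    [0, 0, 0, 0, 0, 0],
    [0, 0, 0, 0, 0, 0],
  ],
)

```text
clock: 3.92
position: [0.5331, -0.163, 0.0977]
tool_rot: [-2.194, 0.061, 2.193]
contact_force: [-1.0, -0.3, 2.6]
width: 0.0087
```

```bash
python3 - <<'E'
import numpy as np
r,a0=np.hypot(.175,.045),np.pi-np.arctan2(.045,.175)
N=40;t=np.linspace(0,1.88,N+1)
P=np.c_[r*np.cos(a0-t),r*np.sin(a0-t)]
acc=P[0].copy()
for i in range(1,N+1):
    d=np.round((P[i]-acc)/.075,3);acc=acc+d*.075
    print(f"[{-d[1]:.3f}, {-d[0]:.3f}, 0, 0, 0, 0]",end=", " if i%8 else f"  th={t[i]:.2f} rel {np.round(P[i]-P[0],4)}\n")
E
```

```text
[-0.109, -0.031, 0, 0, 0, 0], [-0.107, -0.036, 0, 0, 0, 0], [-0.106, -0.040, 0, 0, 0, 0], [-0.104, -0.046, 0, 0, 0, 0], [-0.101, -0.051, 0, 0, 0, 0], [-0.099, -0.055, 0, 0, 0, 0], [-0.096, -0.060, 0, 0, 0, 0], [-0.093, -0.064, 0, 0, 0, 0]  th=0.38 rel [0.0287 0.0611]
[-0.090, -0.069, 0, 0, 0, 0], [-0.087, -0.073, 0, 0, 0, 0], [-0.083, -0.077, 0, 0, 0, 0], [-0.079, -0.080, 0, 0, 0, 0], [-0.076, -0.084, 0, 0, 0, 0], [-0.072, -0.088, 0, 0, 0, 0], [-0.067, -0.091, 0, 0, 0, 0], [-0.063, -0.094, 0, 0, 0, 0]  th=0.75 rel [0.0779 0.1074]
[-0.059, -0.097, 0, 0, 0, 0], [-0.054, -0.100, 0, 0, 0, 0], [-0.049, -0.102, 0, 0, 0, 0], [-0.044, -0.104, 0, 0, 0, 0], [-0.040, -0.106, 0, 0, 0, 0], [-0.034, -0.108, 0, 0, 0, 0], [-0.029, -0.109, 0, 0, 0, 0], [-0.024, -0.111, 0, 0, 0, 0]  th=1.13 rel [0.1407 0.1324]
[-0.019, -0.111, 0, 0, 0, 0], [-0.014, -0.113, 0, 0, 0, 0], [-0.008, -0.113, 0, 0, 0, 0], [-0.003, -0.113, 0, 0, 0, 0], [0.002, -0.113, 0, 0, 0, 0], [0.008, -0.113, 0, 0, 0, 0], [0.013, -0.113, 0, 0, 0, 0], [0.018, -0.111, 0, 0, 0, 0]  th=1.50 rel [0.2082 0.1326]
[0.023, -0.111, 0, 0, 0, 0], [0.029, -0.110, 0, 0, 0, 0], [0.034, -0.108, 0, 0, 0, 0], [0.038, -0.106, 0, 0, 0, 0], [0.044, -0.104, 0, 0, 0, 0], [0.049, -0.103, 0, 0, 0, 0], [0.053, -0.100, 0, 0, 0, 0], [0.058, -0.097, 0, 0, 0, 0]  th=1.88 rel [0.2711 0.108 ]
```

Emit:
send_rows(
  series=[
    [-0.109, -0.031, 0, 0, 0, 0],
    [-0.107, -0.036, 0, 0, 0, 0],
    [-0.106, -0.04, 0, 0, 0, 0],
    [-0.104, -0.046, 0, 0, 0, 0],
    [-0.101, -0.051, 0, 0, 0, 0],
    [-0.099, -0.055, 0, 0, 0, 0],
    [-0.096, -0.06, 0, 0, 0, 0],
    [-0.093, -0.064, 0, 0, 0, 0],
  ],
  claw=-1,
  force=20,
)

```text
clock: 4.58
position: [0.5347, -0.1346, 0.1599]
tool_rot: [-2.195, 0.062, 2.193]
contact_force: [-1.6, -10.2, 4.7]
width: 0.009
```

Emit:
send_rows(
  series=[
    [-0.09, -0.069, 0, 0, 0, 0],
    [-0.087, -0.073, 0, 0, 0, 0],
    [-0.083, -0.077, 0, 0, 0, 0],
    [-0.079, -0.08, 0, 0, 0, 0],
    [-0.076, -0.084, 0, 0, 0, 0],
    [-0.072, -0.088, 0, 0, 0, 0],
    [-0.067, -0.091, 0, 0, 0, 0],
    [-0.063, -0.094, 0, 0, 0, 0],
  ],
)

```text
clock: 5.25
position: [0.5376, -0.0855, 0.2066]
tool_rot: [-2.196, 0.062, 2.192]
contact_force: [-2.5, -4.9, 3.4]
width: 0.0089
```

```bash
python3 - <<'E'
from h import *
cv2.imwrite(f"pics/scene3.png",imaging.capture("scene")[:,:,::-1])
b=cv2.imread("pics/scene3.png")[160:300,190:350]
cv2.imwrite("pics/z3.png",cv2.resize(b,None,fx=4,fy=4,interpolation=cv2.INTER_CUBIC))
E
```

```text
(no output)
```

View pics/z3.png

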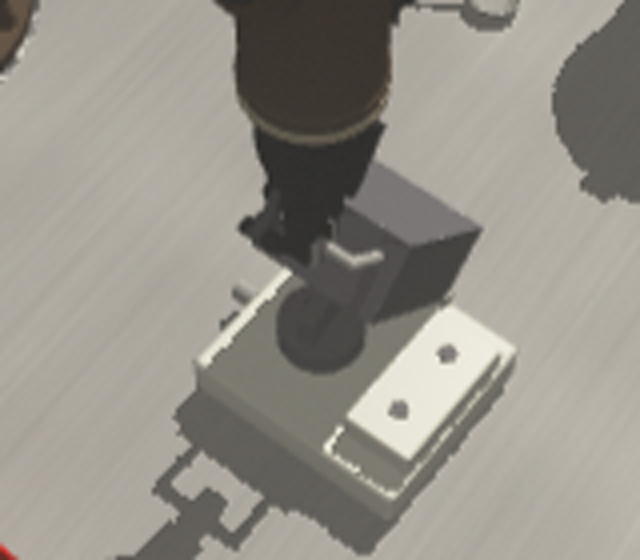

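The cover is rising with the bar, which is held at about (345,255). The cap now shows at (320,330). I'll continue along the arc.

Emit:
send_rows(
  series=[
    [-0.059, -0.097, 0, 0, 0, 0],
    [-0.054, -0.1, 0, 0, 0, 0],
    [-0.049, -0.102, 0, 0, 0, 0],
    [-0.044, -0.104, 0, 0, 0, 0],
    [-0.04, -0.106, 0, 0, 0, 0],
    [-0.034, -0.108, 0, 0, 0, 0],
    [-0.029, -0.109, 0, 0, 0, 0],
    [-0.024, -0.111, 0, 0, 0, 0],
  ],
)

```text
clock: 5.97
position: [0.5411, -0.0216, 0.2302]
tool_rot: [-2.194, 0.061, 2.192]
contact_force: [4.7, -1.4, -0.8]
width: 0.0091
```

Emit:
send_rows(
  series=[
    [-0.019, -0.111, 0, 0, 0, 0],
    [-0.014, -0.113, 0, 0, 0, 0],
    [-0.008, -0.113, 0, 0, 0, 0],
    [-0.003, -0.113, 0, 0, 0, 0],
    [0.002, -0.113, 0, 0, 0, 0],
    [0.008, -0.113, 0, 0, 0, 0],
    [0.013, -0.113, 0, 0, 0, 0],
    [0.018, -0.111, 0, 0, 0, 0],
  ],
)

```text
clock: 6.63
position: [0.5445, 0.0459, 0.2297]
tool_rot: [-2.193, 0.061, 2.193]
contact_force: [5.7, -2.0, -6.5]
width: 0.0085
```

Emit:
send_rows(
  series=[
    [0.023, -0.111, 0, 0, 0, 0],
    [0.029, -0.11, 0, 0, 0, 0],
    [0.034, -0.108, 0, 0, 0, 0],
    [0.038, -0.106, 0, 0, 0, 0],
    [0.022, -0.052, 0, 0, 0, 0],
    [0.022, -0.052, 0, 0, 0, 0],
    [0.025, -0.052, 0, 0, 0, 0],
    [0.025, -0.051, 0, 0, 0, 0],
  ],
)

```text
clock: 7.3
position: [0.547, 0.0932, 0.2132]
tool_rot: [-2.193, 0.061, 2.194]
contact_force: [2.4, -1.2, -1.7]
width: 0.0088
```

Emit:
send_rows(
  series=[
    [0.026, -0.05, 0, 0, 0, 0],
    [0.027, -0.05, 0, 0, 0, 0],
    [0.029, -0.049, 0, 0, 0, 0],
    [0.029, -0.048, 0, 0, 0, 0],
    [0, 0, 0, 0, 0, 0],
  ],
)

```text
clock: 7.72
position: [0.5479, 0.1085, 0.2048]
tool_rot: [-2.193, 0.06, 2.194]
contact_force: [2.0, 1.1, 0.9]
width: 0.0092
```

Emit:
send_rows(
  series=[
    [0.011, -0.017, 0, 0, 0, 0],
    [0.011, -0.017, 0, 0, 0, 0],
    [0, 0, 0, 0, 0, 0],
    [0, 0, 0, 0, 0, 0],
  ],
)

```text
clock: 8.05
position: [0.548, 0.1103, 0.2036]
tool_rot: [-2.193, 0.061, 2.193]
contact_force: [-0.6, 1.0, 2.3]
width: 0.0086
```

Emit:
send_rows(
  series=[
    [0.011, -0.017, 0, 0, 0, 0],
    [0.011, -0.017, 0, 0, 0, 0],
    [0, 0, 0, 0, 0, 0],
    [0, 0, 0, 0, 0, 0],
  ],
)

```text
clock: 8.38
position: [0.5482, 0.1111, 0.2028]
tool_rot: [-2.195, 0.063, 2.195]
contact_force: [-5.7, -17.1, 19.6]
width: 0.009
```

The force jumped to (-17, +20) N against the direction of travel, so the cover is on its stop. I'll ease back slightly and then open.

Emit:
send_rows(
  series=[
    [-0.014, 0.017, 0, 0, 0, 0],
    [0, 0, 0, 0, 0, 0],
  ],
)

```text
clock: 8.55
position: [0.5481, 0.1109, 0.2031]
tool_rot: [-2.193, 0.062, 2.194]
contact_force: [-0.5, -7.3, 3.2]
width: 0.0089
```

Emit:
send_rows(
  series=[
    [0, 0, 0, 0, 0, 0],
    [0, 0, 0, 0, 0, 0],
    [0, 0, 0, 0, 0, 0],
    [0, 0, 0, 0, 0, 0],
    [0, 0, 0, 0, 0, 0],
  ],
  claw=-0.25,
)

```text
clock: 8.97
position: [0.5482, 0.1118, 0.2029]
tool_rot: [-2.193, 0.061, 2.193]
contact_force: [-0.5, -0.9, -0.0]
width: 0.0321
```

Emit:
send_rows(
  series=[
    [-0.2, 0, 0, 0, 0, 0],
    [-0.2, 0, 0, 0, 0, 0],
    [-0.3, 0, 0, 0, 0, 0],
    [-0.3, 0, 0, 0, 0, 0],
    [0, 0, 0, 0, 0, 0],
  ],
)

```text
clock: 9.38
position: [0.5501, 0.112, 0.2819]
tool_rot: [-2.199, 0.06, 2.187]
contact_force: [1.0, 0.6, 1.2]
width: 0.0322
```

```bash
python3 - <<'E'
from h import *
for n in("scene","top"): cv2.imwrite(f"pics/{n}4.png",imaging.capture(n)[:,:,::-1])
a=cv2.imread("pics/top4.png")[100:260,200:400]; b=cv2.imread("pics/scene4.png")[140:300,180:380]
cv2.imwrite("pics/z4.png",cv2.resize(np.hstack([a,b]),None,fx=2,fy=2,interpolation=cv2.INTER_CUBIC))
b=cv2.imread("pics/scene4.png")[200:300,225:335]
cv2.imwrite("pics/z4s.png",cv2.resize(b,None,fx=6,fy=6,interpolation=cv2.INTER_CUBIC))
E
```

```text
(no output)
```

View pics/z4.png

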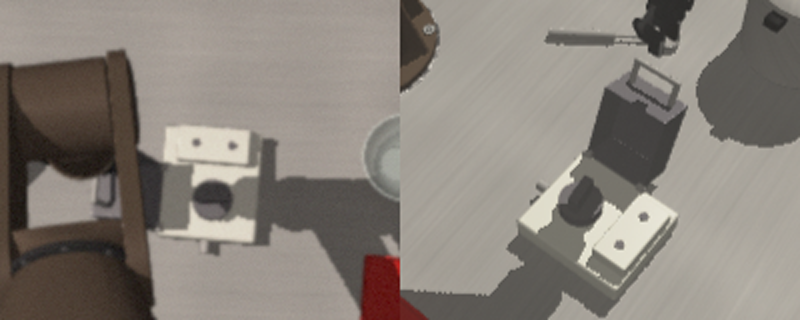

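View pics/z4s.png

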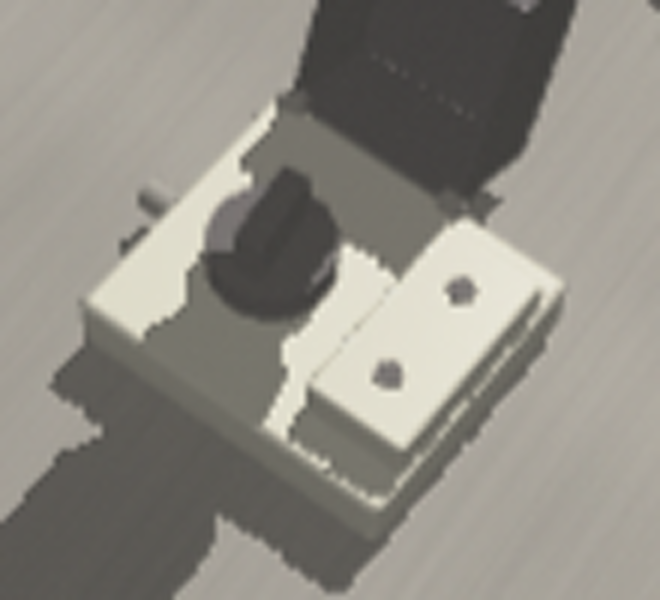

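The cover stands open by itself and the cap is exposed. The next step is measuring the wing more finely.

```bash
python3 - <<'E'
from h import *
# refined unit from bar grasp: y shift ~+1.5mm
for u in [(0,-5,71),(0,-5,103),(0,20,103),(0,-30,103)]:
    p=U(u[0]/1e3,u[1]/1e3,u[2]/1e3)+[0.0005,.0012,0];print(u,np.round(p,4),proj("top",p),proj("scene",p))
ims=[]
for n,(x,y) in(("top",(294,187)),("scene",(255,222))):
    a=cv2.imread(f"pics/{n}4.png")[y:y+30,x:x+30].astype(float)
    a=np.clip((a-20)*2.2,0,255).astype(np.uint8)
    ims.append(cv2.resize(a,None,fx=13,fy=13,interpolation=cv2.INTER_CUBIC))
cv2.imwrite("pics/z5.png",np.hstack(ims))
E
```

```text
(0, -5, 71) [ 0.538  -0.0735  0.071 ] [305.27036245 198.63788537] [269.53539487 239.33915668]
(0, -5, 103) [ 0.538  -0.0735  0.103 ] [305.75042845 197.21331271] [269.58175939 233.76216268]
(0, 20, 103) [ 0.5394 -0.0485  0.103 ] [298.04654056 196.58522465] [274.7672592  228.10255127]
(0, -30, 103) [ 0.5367 -0.0985  0.103 ] [313.45784277 197.84168827] [264.30579379 239.5205112 ]
```

View pics/z5.png

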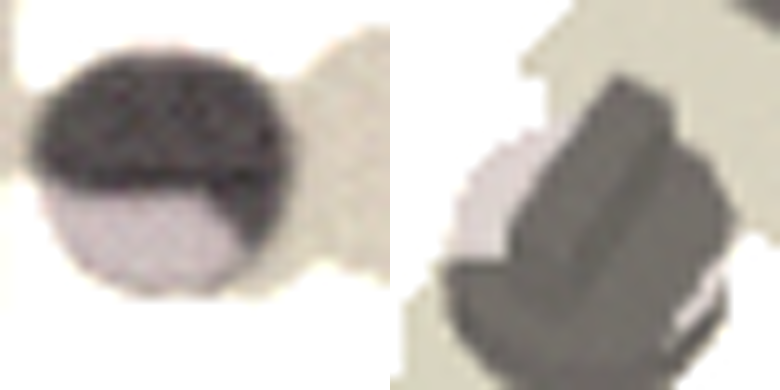

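```bash
python3 - <<'E'
from h import *
S=lambda *p:z2p(p,(255,222),13);T=lambda *p:z2p(p,(294,187),13)
P={k:plane("scene",*S(*p),.103) for k,p in dict(fl=(620,75),fr=(670,100),nl=(510,215),nr=(575,258)).items()}
for k,v in P.items(): print(k,np.round(v,4))
d=P['fl']-P['nl'];print("yaw left edge vs +y",np.arctan2(-d[0],d[1]),np.linalg.norm(d))
print("center",np.mean(list(P.values()),0))
# disc from top
a=cv2.imread("pics/top4.png")
for u,v in((35,150),(290,150),(160,45),(160,298)): print(np.round(plane("top",*T(u,v),.071),4),np.round(plane("top",*T(u,v),.047),4))
for u,v in((55,190),(205,190)):print("shadow edge/wing",np.round(plane("top",*T(u,v),.103),4),np.round(plane("top",*T(u,v),.071),4))
E
```

```text
fl [6.048e-01 6.000e-04 1.030e-01]
fr [0.6178 0.0015 0.103 ]
nl [ 0.6045 -0.0451  0.103 ]
nr [ 0.6226 -0.0461  0.103 ]
yaw left edge vs +y -0.006283278681654017 0.04567343322793439
center [ 0.61238898 -0.02228141  0.103     ]
[ 0.5391 -0.0436  0.071 ] [ 0.5426 -0.0442  0.047 ]
[ 0.5409 -0.1084  0.071 ] [ 0.5444 -0.11    0.047 ]
[ 0.567  -0.0748  0.071 ] [ 0.5709 -0.0759  0.047 ]
[ 0.5021 -0.0762  0.071 ] [ 0.505  -0.0773  0.047 ]
shadow edge/wing [ 0.5245 -0.048   0.103 ] [ 0.529  -0.0489  0.071 ]
shadow edge/wing [ 0.5255 -0.0853  0.103 ] [ 0.53  -0.087  0.071]
```

```bash
python3 - <<'E'
from h import *
S=lambda x,y:z2p((x-390,y),(255,222),13)
P={k:plane("scene",*S(*p),.103) for k,p in dict(fl=(620,75),fr=(670,100),nl=(510,215),nr=(575,258)).items()}
for k,v in P.items(): print(k,np.round(v,4))
d=P['fl']-P['nl'];print("yaw left edge vs +y",np.arctan2(-d[0],d[1]),np.linalg.norm(d))
print("center",np.mean(list(P.values()),0))
for p in((735,215),(447,290)):print(np.round(plane("scene",*S(*p),.071),4))
E
```

```text
fl [ 0.5316 -0.0506  0.103 ]
fr [ 0.5448 -0.0496  0.103 ]
nl [ 0.5325 -0.0954  0.103 ]
nr [ 0.5509 -0.0962  0.103 ]
yaw left edge vs +y 0.019973323268253115 0.04480783427026893
center [ 0.53998108 -0.07290585  0.103     ]
[ 0.564 -0.05   0.071]
[ 0.521  -0.1044  0.071 ]
```

```bash
cat >>h.py <<'E'
def capR(yaw=-.02): return Rtool([0,0,-1],[-np.cos(yaw),-np.sin(yaw),0])
E
python3 - <<'E'
from h import *
print(ctrl.observe()["joint_pos"])
delta([.538,-.0735,.282],capR())
delta([.538,-.0735,.282],capR()@np.diag([1,-1,-1]))
E
```

```text
[1.46774790e-01 3.30514602e-01 1.78080238e+00 4.45752748e-05
 1.02852184e+00 1.77300274e+00]
clock 9.48 pos [0.5486 0.1118 0.2787] shift mm [ -3.4 185.6   0.3] shares [-0.045  2.474  0.005] turn deg [88.  -0.1  0.1] shares [ 0.977 -0.001  0.001]
clock 9.48 pos [0.5486 0.1118 0.2787] shift mm [ -3.4 185.6   0.3] shares [-0.045  2.474  0.005] turn deg [-92.   -0.1  -0.1] shares [-1.023e+00 -1.000e-03 -1.000e-03]
```

Turning by -92° leaves the last joint with room to turn both ways. I'll translate first and then turn.

Emit:
send_rows(
  series=[
    [0, 0.35, 0, 0, 0, 0],
    [0, 0.35, 0, 0, 0, 0],
    [0, 0.35, 0, 0, 0, 0],
    [0, 0.35, 0, 0, 0, 0],
    [0, 0.35, 0, 0, 0, 0],
    [0, 0.35, 0, 0, 0, 0],
    [0, 0.374, 0.005, 0, 0, 0],
    [0, 0, 0, 0, 0, 0],
  ],
  claw=0,
)

```text
clock: 10.15
position: [0.5368, -0.0773, 0.2769]
tool_rot: [-2.191, 0.064, 2.194]
contact_force: [-0.5, -0.2, 0.8]
width: 0.0423
```

Emit:
send_rows(
  series=[
    [0, 0, 0, -0.073, 0, 0],
    [0, 0, 0, -0.073, 0, 0],
    [0, 0, 0, -0.073, 0, 0],
    [0, 0, 0, -0.073, 0, 0],
    [0, 0, 0, -0.073, 0, 0],
    [0, 0, 0, -0.073, 0, 0],
    [0, 0, 0, -0.073, 0, 0],
    [0, 0, 0, -0.073, 0, 0],
  ],
)

```text
clock: 10.82
position: [0.5371, -0.0732, 0.2769]
tool_rot: [1.705, 0.791, -1.707]
contact_force: [0.4, -0.2, 0.9]
width: 0.0429
```

Emit:
send_rows(
  series=[
    [0, 0, 0, -0.073, 0, 0],
    [0, 0, 0, -0.073, 0, 0],
    [0, 0, 0, -0.073, 0, 0],
    [0, 0, 0, -0.073, 0, 0],
    [0, 0, 0, -0.073, 0, 0],
    [0, 0, 0, -0.073, 0, 0],
    [0, 0, 0, 0, 0, 0],
    [0, 0, 0, 0, 0, 0],
  ],
)

```text
clock: 11.48
position: [0.5372, -0.0733, 0.2772]
tool_rot: [1.227, 1.199, -1.228]
contact_force: [-0.1, 0.1, -0.1]
width: 0.0427
```

```bash
python3 - <<'E'
from h import *
s=ctrl.observe();print(s["joint_pos"],s["width"])
delta([.538,-.0735,.102],capR()@np.diag([1,-1,-1]))
E
```

```text
[-1.91572954e-01  3.08190788e-01  1.81864454e+00  1.21723313e-04
  1.01595379e+00 -1.67154514e-01] 0.04267986254472679
clock 11.48 pos [ 0.5372 -0.0733  0.2772] shift mm [175.2   1.    0.2] shares [2.336 0.013 0.003] turn deg [-0.3 -0.   0.1] shares [-0.003 -0.     0.001]
```

Descend 135 mm and take a look.

Emit:
send_rows(
  series=[
    [0.4, 0, 0, 0, 0, 0],
    [0.4, 0, 0, 0, 0, 0],
    [0.4, 0, 0, 0, 0, 0],
    [0.4, 0, 0, 0, 0, 0],
    [0.2, 0, 0, 0, 0, 0],
    [0, 0, 0, 0, 0, 0],
  ],
)

```text
clock: 11.98
position: [0.5353, -0.0731, 0.1395]
tool_rot: [1.226, 1.202, -1.231]
contact_force: [-1.3, -0.1, -0.4]
width: 0.0427
```

```bash
python3 - <<'E'
from h import *
delta([.538,-.0735,.102],capR()@np.diag([1,-1,-1]))
cv2.imwrite(f"pics/scene6.png",imaging.capture("scene")[:,:,::-1])
b=cv2.imread("pics/scene6.png")[200:300,225:335]
cv2.imwrite("pics/z6.png",np.clip(1.6*cv2.resize(b,None,fx=6,fy=6,interpolation=cv2.INTER_CUBIC).astype(float),0,255))
E
```

```text
clock 11.98 pos [ 0.5353 -0.0731  0.1395] shift mm [37.5  2.9  0.4] shares [0.5   0.039 0.005] turn deg [-0.3 -0.1  0.3] shares [-0.003 -0.001  0.004][ WARN:0@1.864] global loadsave.cpp:1063 imwrite_ Unsupported depth image for selected encoder is fallbacked to CV_8U.
```

View pics/z6.png

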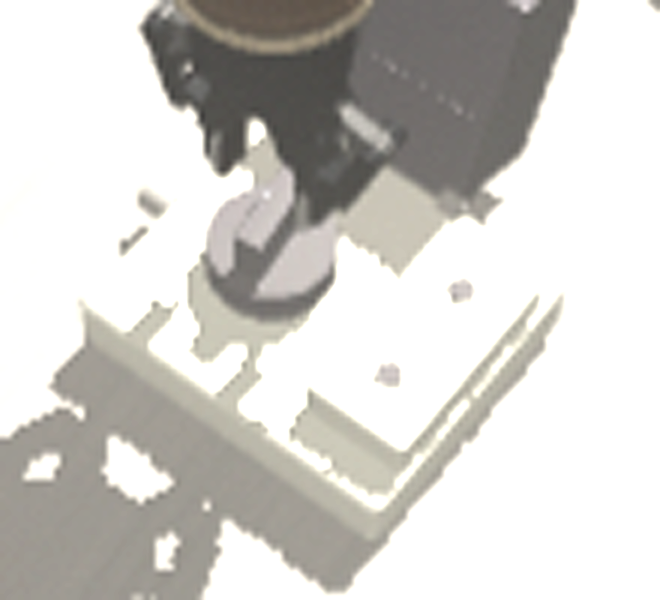

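The fingers at (225,165) and (320,215) straddle the wing, so I'll descend to grasp height.

Emit:
send_rows(
  series=[
    [0.15, 0.015, 0, 0, 0, 0],
    [0.15, 0.015, 0, 0, 0, 0],
    [0.1, 0, 0, 0, 0, 0],
    [0.07, 0, 0, 0, 0, 0],
    [0, 0, 0, 0, 0, 0],
    [0, 0, 0, 0, 0, 0],
  ],
)

```text
clock: 12.53
position: [0.5397, -0.0737, 0.1076]
tool_rot: [1.225, 1.199, -1.225]
contact_force: [-0.3, -0.0, 0.1]
width: 0.0425
```

Emit:
send_rows(
  series=[
    [0, 0, 0, 0, 0, 0],
    [0, 0, 0, 0, 0, 0],
    [0, 0, 0, 0, 0, 0],
    [0, 0, 0, 0, 0, 0],
    [0, 0, 0, 0, 0, 0],
    [0, 0, 0, 0, 0, 0],
  ],
  claw=-1,
  force=20,
)

```text
clock: 13.03
position: [0.5395, -0.0737, 0.1081]
tool_rot: [1.224, 1.2, -1.225]
contact_force: [-3.7, 0.3, 6.3]
width: 0.0155
```

```bash
python3 - <<'E'
from h import *
delta([.538,-.0735,.102],capR()@np.diag([1,-1,-1]))
s=ctrl.observe();print(s["contact_force"],s["ft_torque"],s["width"])
E
```

```text
clock 13.03 pos [ 0.5395 -0.0737  0.1081] shift mm [ 6.1 -1.5 -0.1] shares [ 0.082 -0.019 -0.002] turn deg [-0.1 -0.   0. ] shares [-0.001 -0.     0.   ]
[-3.66476586  0.25304912  6.26029161] [-0.03080286  0.81127222  0.00538349] 0.015535277000881852
```

The grip is rather shallow. I'll reopen, go 6 mm lower and regrip more firmly.

Emit:
send_rows(
  series=[
    [0, 0, 0, 0, 0, 0],
    [0, 0, 0, 0, 0, 0],
    [0, 0, 0, 0, 0, 0],
    [0.04, -0.006, 0, 0, 0, 0],
    [0.04, 0, 0, 0, 0, 0],
    [0, 0, 0, 0, 0, 0],
    [0, 0, 0, 0, 0, 0],
  ],
  claw=-0.25,
)

```text
clock: 13.62
position: [0.5392, -0.0736, 0.1014]
tool_rot: [1.224, 1.2, -1.225]
contact_force: [0.6, -0.0, -1.0]
width: 0.0323
```

Emit:
send_rows(
  series=[
    [0, 0, 0, 0, 0, 0],
    [0, 0, 0, 0, 0, 0],
    [0, 0, 0, 0, 0, 0],
    [0, 0, 0, 0, 0, 0],
    [0, 0, 0, 0, 0, 0],
    [0, 0, 0, 0, 0, 0],
  ],
  claw=-1,
  force=50,
)

```text
clock: 14.12
position: [0.5391, -0.0736, 0.1017]
tool_rot: [1.224, 1.2, -1.225]
contact_force: [-3.7, -1.4, 1.5]
width: 0.0152
```

```bash
python3 - <<'E'
from h import *
delta([.538,-.0735,.102],capR()@np.diag([1,-1,-1]))
s=ctrl.observe();print(s["contact_force"],s["ft_torque"],s["width"],s["joint_pos"])
E
```

```text
clock 14.12 pos [ 0.5391 -0.0736  0.1017] shift mm [-0.3 -1.1 -0.1] shares [-0.004 -0.015 -0.002] turn deg [-0.1 -0.   0. ] shares [-0.001 -0.     0.   ]
[-3.67055756 -1.39525036  1.51111587] [-0.08816428  0.62384484  0.03278377] 0.01520327692469295 [-1.91461362e-01  5.44854577e-01  1.97129514e+00 -3.31963700e-05
  6.25960024e-01 -1.70418305e-01]
```

Trying counter-clockwise first (turn about tool x negative).

Emit:
send_rows(
  series=[
    [0, 0, 0, -0.03, 0, 0],
    [0, 0, 0, -0.03, 0, 0],
    [0, 0, 0, -0.03, 0, 0],
    [0, 0, 0, -0.03, 0, 0],
    [0, 0, 0, -0.03, 0, 0],
    [0, 0, 0, 0, 0, 0],
  ],
)

```text
clock: 14.62
position: [0.5393, -0.0736, 0.1017]
tool_rot: [1.048, 1.304, -1.048]
contact_force: [-3.0, -0.8, 0.4]
width: 0.0151
```

```bash
cat >>h.py <<'E'
def stat():
    s,p,Rm=cur();print("clk",round(s["clock"],2),"pos",np.round(p,4),"F",np.round(s["contact_force"],1),"M",np.round(s["ft_torque"],2),"w",round(s["width"],4),"jaw yaw vs unit x",round(np.arctan2(Rm[1,1],Rm[0,1])-YAW,3),"tilt deg",round(np.degrees(np.arccos(-Rm[2,0])),2),"eff",np.round(s["effort"][5],2))
E
python3 -c "
from h import *
stat()"
```

```text
clk 14.62 pos [ 0.5393 -0.0736  0.1017] F [-3.  -0.8  0.4] M [-0.08  0.46  0.07] w 0.0151 jaw yaw vs unit x 0.272 tilt deg 0.01 eff -1.69
```

Emit:
send_rows(
  series=[
    [0, 0, 0, -0.02, 0, 0],
    [0, 0, 0, -0.02, 0, 0],
    [0, 0, 0, -0.02, 0, 0],
    [0, 0, 0, 0, 0, 0],
  ],
)

```text
clock: 14.95
position: [0.5393, -0.0736, 0.1017]
tool_rot: [0.979, 1.34, -0.979]
contact_force: [-2.7, 1.1, -0.1]
width: 0.0151
```

```bash
python3 -c "
from h import *
stat()"
```

```text
clk 14.95 pos [ 0.5393 -0.0736  0.1017] F [-2.7  1.1 -0.1] M [ 0.3   0.4  -0.01] w 0.0151 jaw yaw vs unit x 0.364 tilt deg 0.01 eff -1.16
```

Emit:
send_rows(
  series=[
    [0, 0, 0, -0.02, 0, 0],
    [0, 0, 0, -0.02, 0, 0],
    [0, 0, 0, -0.02, 0, 0],
    [0, 0, 0, 0, 0, 0],
  ],
)

```text
clock: 15.28
position: [0.5393, -0.0735, 0.1017]
tool_rot: [0.908, 1.373, -0.908]
contact_force: [-2.0, 2.2, -0.1]
width: 0.0151
```

```bash
python3 -c "
from h import *
stat()"
```

```text
clk 15.28 pos [ 0.5393 -0.0735  0.1017] F [-2.   2.2 -0.1] M [ 0.27  0.41 -0.02] w 0.0151 jaw yaw vs unit x 0.458 tilt deg 0.01 eff -1.18
```

Emit:
send_rows(
  series=[
    [0, 0, 0, -0.02, 0, 0],
    [0, 0, 0, -0.02, 0, 0],
    [0, 0, 0, -0.02, 0, 0],
    [0, 0, 0, -0.02, 0, 0],
    [0, 0, 0, 0, 0, 0],
  ],
)

```text
clock: 15.7
position: [0.5393, -0.0736, 0.1017]
tool_rot: [0.812, 1.414, -0.812]
contact_force: [-2.4, 0.1, 0.2]
width: 0.0152
```

```bash
python3 -c "
from h import *
stat()"
```

```text
clk 15.7 pos [ 0.5393 -0.0736  0.1017] F [-2.4  0.1  0.2] M [ 0.19  0.43 -0.05] w 0.0152 jaw yaw vs unit x 0.583 tilt deg 0.01 eff -1.18
```

Counter-clockwise passes 0.4 rad freely, so it looks like the loosening direction. You asked for both ways, so I'll also turn clockwise gently and watch for the hard stop.

Emit:
send_rows(
  series=[
    [0, 0, 0, 0.05, 0, 0],
    [0, 0, 0, 0.05, 0, 0],
    [0, 0, 0, 0.05, 0, 0],
    [0, 0, 0, 0.05, 0, 0],
    [0, 0, 0, 0.05, 0, 0],
    [0, 0, 0, 0.05, 0, 0],
    [0, 0, 0, 0.05, 0, 0],
    [0, 0, 0, 0, 0, 0],
  ],
)

```text
clock: 16.37
position: [0.5391, -0.0738, 0.1017]
tool_rot: [1.229, 1.196, -1.23]
contact_force: [-4.3, 0.9, 1.1]
width: 0.0155
```

Emit:
send_rows(
  series=[
    [0, 0, 0, 0.04, 0, 0],
    [0, 0, 0, 0.04, 0, 0],
    [0, 0, 0, 0.04, 0, 0],
    [0, 0, 0, 0.03, 0, 0],
    [0, 0, 0, 0, 0, 0],
  ],
)

```text
clock: 16.78
position: [0.5391, -0.0737, 0.1017]
tool_rot: [1.397, 1.076, -1.397]
contact_force: [-4.9, 0.3, 1.8]
width: 0.0149
```

```bash
python3 -c "
from h import *
stat()"
```

```text
clk 16.78 pos [ 0.5391 -0.0737  0.1017] F [-4.9  0.3  1.8] M [ 0.01  0.87 -0.07] w 0.0149 jaw yaw vs unit x -0.203 tilt deg 0.03 eff 1.84
```

Emit:
send_rows(
  series=[
    [0, 0, 0, 0.025, 0, 0],
    [0, 0, 0, 0.025, 0, 0],
    [0, 0, 0, 0.025, 0, 0],
    [0, 0, 0, 0, 0, 0],
  ],
)

```text
clock: 17.12
position: [0.539, -0.0738, 0.1017]
tool_rot: [1.479, 1.009, -1.48]
contact_force: [-5.2, -1.5, 1.6]
width: 0.0154
```

```bash
python3 -c "
from h import *
stat()"
```

```text
clk 17.12 pos [ 0.539  -0.0738  0.1017] F [-5.2 -1.5  1.6] M [-0.37  0.96  0.05] w 0.0154 jaw yaw vs unit x -0.319 tilt deg 0.04 eff 1.46
```

Emit:
send_rows(
  series=[
    [0, 0, 0, 0.02, 0, 0],
    [0, 0, 0, 0.02, 0, 0],
    [0, 0, 0, 0.01, 0, 0],
    [0, 0, 0, 0, 0, 0],
  ],
)

```text
clock: 17.45
position: [0.5387, -0.0744, 0.1017]
tool_rot: [1.531, 0.961, -1.534]
contact_force: [-8.3, -9.9, 4.2]
width: 0.0151
```

```bash
python3 -c "
from h import *
stat()"
```

```text
clk 17.45 pos [ 0.5387 -0.0744  0.1017] F [-8.3 -9.9  4.2] M [-1.99  1.5   0.49] w 0.0151 jaw yaw vs unit x -0.396 tilt deg 0.09 eff 1.17
```

Clockwise, resistance builds at about -0.39 rad (Mz 0.5 N m, side force 13 N). That is the wrong-way stop, so the thread is right-hand. Now counter-clockwise to about 0.95 rad.

Emit:
send_rows(
  series=[
    [0, 0, 0, -0.047, 0, 0],
    [0, 0, 0, -0.047, 0, 0],
    [0, 0, 0, -0.047, 0, 0],
    [0, 0, 0, -0.047, 0, 0],
    [0, 0, 0, -0.047, 0, 0],
    [0, 0, 0, -0.047, 0, 0],
    [0, 0, 0, -0.047, 0, 0],
    [0, 0, 0, -0.047, 0, 0],
  ],
)

```text
clock: 18.12
position: [0.5392, -0.0736, 0.1017]
tool_rot: [1.103, 1.274, -1.103]
contact_force: [-2.6, 1.2, 0.8]
width: 0.0154
```

Emit:
send_rows(
  series=[
    [0, 0, 0, -0.047, 0, 0],
    [0, 0, 0, -0.047, 0, 0],
    [0, 0, 0, -0.047, 0, 0],
    [0, 0, 0, -0.047, 0, 0],
    [0, 0, 0, -0.047, 0, 0],
    [0, 0, 0, -0.047, 0, 0],
    [0, 0, 0, 0, 0, 0],
  ],
)

```text
clock: 18.7
position: [0.5393, -0.0736, 0.1017]
tool_rot: [0.767, 1.431, -0.767]
contact_force: [-3.7, -1.0, 0.1]
width: 0.0149
```

```bash
python3 -c "
from h import *
stat()"
```

```text
clk 18.7 pos [ 0.5393 -0.0736  0.1017] F [-3.7 -1.   0.1] M [-0.11  0.63  0.04] w 0.0149 jaw yaw vs unit x 0.642 tilt deg 0.01 eff -2.62
```

Emit:
send_rows(
  series=[
    [0, 0, 0, -0.04, 0, 0],
    [0, 0, 0, -0.04, 0, 0],
    [0, 0, 0, -0.04, 0, 0],
    [0, 0, 0, -0.03, 0, 0],
    [0, 0, 0, -0.03, 0, 0],
    [0, 0, 0, -0.02, 0, 0],
    [0, 0, 0, 0, 0, 0],
  ],
)

```text
clock: 19.28
position: [0.5394, -0.0735, 0.1017]
tool_rot: [0.529, 1.505, -0.529]
contact_force: [-2.6, 0.9, -0.0]
width: 0.0154
```

```bash
python3 - <<'E'
from h import *
stat()
for n in("scene",): cv2.imwrite(f"pics/{n}7.png",imaging.capture(n)[:,:,::-1])
b=cv2.imread("pics/scene7.png")[190:300,215:335]
cv2.imwrite("pics/z7.png",cv2.convertScaleAbs(cv2.resize(b,None,fx=5,fy=5,interpolation=cv2.INTER_CUBIC),alpha=1.5))
E
```

```text
clk 19.28 pos [ 0.5394 -0.0735  0.1017] F [-2.6  0.9 -0. ] M [0.39 0.49 0.01] w 0.0154 jaw yaw vs unit x 0.95 tilt deg 0.01 eff -1.34
```

View pics/z7.png

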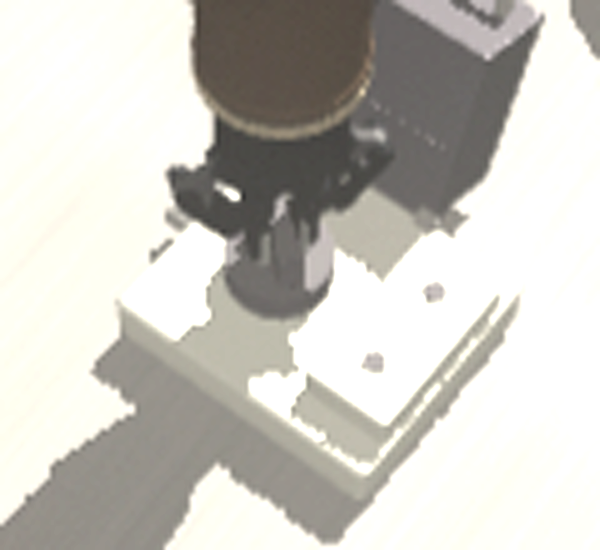

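The wing has turned with the gripper and now stands upright in the picture at (285,260). I'll lift slowly to begin with.

Emit:
send_rows(
  series=[
    [-0.05, 0, 0, 0, 0, 0],
    [-0.05, 0, 0, 0, 0, 0],
    [-0.05, 0, 0, 0, 0, 0],
    [0, 0, 0, 0, 0, 0],
  ],
)

```text
clock: 19.67
position: [0.5396, -0.0738, 0.1139]
tool_rot: [0.53, 1.504, -0.529]
contact_force: [-3.0, 1.5, 0.3]
width: 0.0152
```

```bash
python3 -c "
from h import *
stat()"
```

```text
clk 19.67 pos [ 0.5396 -0.0738  0.1139] F [-3.   1.5  0.3] M [0.23 0.64 0.07] w 0.0152 jaw yaw vs unit x 0.949 tilt deg 0.04 eff 0.04
```

Emit:
send_rows(
  series=[
    [-0.1, 0, 0, 0, 0, 0],
    [-0.1, 0, 0, 0, 0, 0],
    [-0.15, 0, 0, 0, 0, 0],
    [-0.15, 0, 0, 0, 0, 0],
    [-0.15, 0, 0, 0, 0, 0],
    [-0.1, 0, 0, 0, 0, 0],
    [-0.07, 0, 0, 0, 0, 0],
    [0, 0, 0, 0, 0, 0],
  ],
)

```text
clock: 20.33
position: [0.54, -0.0738, 0.1759]
tool_rot: [0.529, 1.503, -0.529]
contact_force: [0.3, 0.7, -1.0]
width: 0.0152
```

Emit:
send_rows(
  series=[
    [0, 0, 0, 0, 0, 0],
    [0, 0, 0, 0, 0, 0],
    [0, 0, 0, 0, 0, 0],
    [0, 0, 0, 0, 0, 0],
  ],
)

```text
clock: 20.67
position: [0.5391, -0.0736, 0.174]
tool_rot: [0.529, 1.506, -0.529]
contact_force: [-0.4, -0.0, -0.2]
width: 0.015
```

```bash
python3 - <<'E'
from h import *
stat()
for n in("scene","top"): cv2.imwrite(f"pics/{n}8.png",imaging.capture(n)[:,:,::-1])
b=cv2.imread("pics/scene8.png")[180:300,205:335]
cv2.imwrite("pics/z8.png",cv2.convertScaleAbs(cv2.resize(b,None,fx=5,fy=5,interpolation=cv2.INTER_CUBIC),alpha=1.5))
E
```

```text
clk 20.67 pos [ 0.5391 -0.0736  0.174 ] F [-0.4 -0.  -0.2] M [-0.01  0.03  0.01] w 0.015 jaw yaw vs unit x 0.95 tilt deg 0.05 eff 0.0
```

View pics/z8.png

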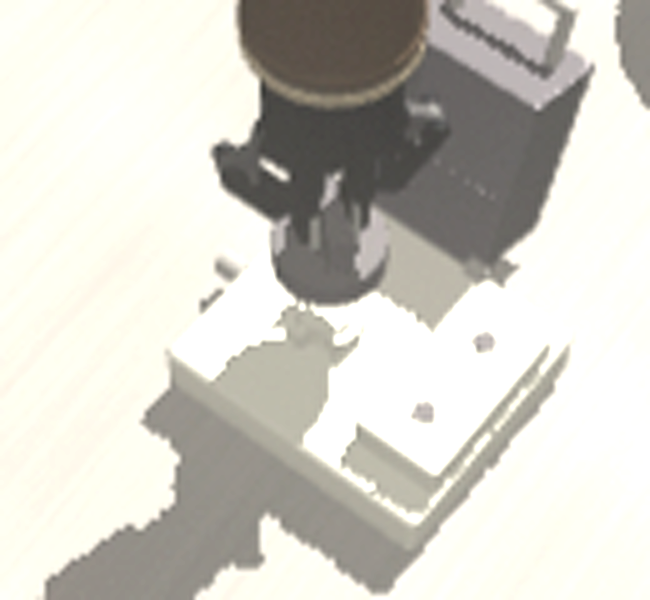

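View pics/top8.png

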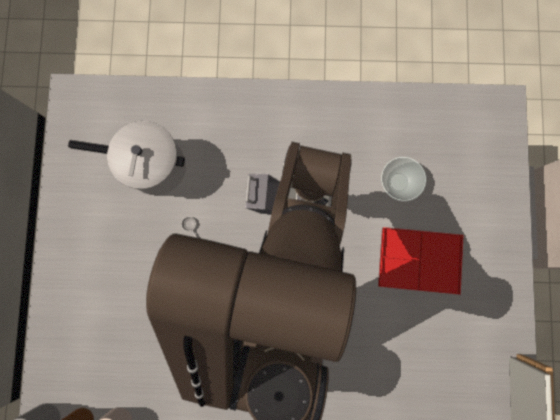

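View pics/scene8.png

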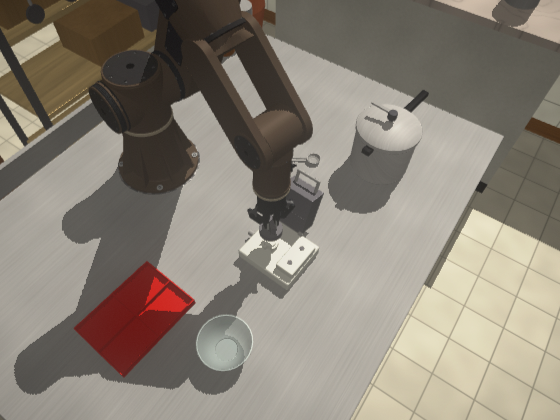

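The cap hangs in the gripper at (330,250) in the crop, clear of the neck at about (310,330). The cover is open, and the cooker, tray, bowl and spoon haven't moved. Handing the job in.

```bash
python3 -c "
from h import *
stat();print(ctrl.close_job())"
```

```text
clk 20.77 pos [ 0.5392 -0.0736  0.1741] F [ 0.1  0.1 -1.2] M [0.07 0.03 0.04] w 0.0156 jaw yaw vs unit x 0.95 tilt deg 0.04 eff 0.0
the job is handed in; nothing more can be done
None
```

The job is done and handed in at 20.8 s of the 58 s allowed. The cover is open on its stop, and the cap is off and held in the gripper above its neck.

- **Cover:** I lifted it by the bar and lowered it until the stop pushed back at about 26 N. It stayed open after release and still showed open in the last pictures.
- **Thread:** It is right-hand. Counter-clockwise the cap turned freely past 0.4 rad. Clockwise it met the stop at about -0.39 rad. I then turned it counter-clockwise to 0.95 rad and lifted.
- **Cap at the end:** It is about 72 mm above its seat and within 1 mm sideways of where I gripped it. The tool is 0.04° off vertical, the jaws are closed to 15.6 mm on the wing, and the measured load of 1.2 N matches the cap's weight.
- **Bystanders:** The last top and scene pictures show the cooker, tray and bowl unmoved; the arm partly hides the spoon, but the visible end hasn't moved.

**Corrections along the way:**
- The first grip on the bar was about 1.5 mm off centre and pushed sideways with 19 N, so I recentred before lifting.
- The first grip on the cap was about 6 mm shallow, so I reopened and gripped lower.
- Image estimates of the cap's position differed by about 2–3 mm between the two cameras. The grip and turning forces stayed low, apart from about 13 N sideways at the clockwise stop.

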